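Unlock the strongbox and hold its spring lock turned

ROBOT

A 6-joint arm with a two-finger parallel gripper is mounted at the origin on a cart in front of the work surface, level with it; the furniture and walls round the work are solid. World frame = base frame: x ahead of the robot, y to its left, z up, the work surface at z = 0. Lengths are in mm, angles in rad, forces in N, time in s.
With the tool pointing down it reaches from about 300 to 775 mm from the base axis. Payload 14.6 kg.
Tool frame: the origin (TCP) lies at the very end of the fingers, on their centre line; the grasp point (between the pads) lies 19 mm behind it; z points along the fingers, y is the line along which they close (so a half turn about z gives the same grasp; the last joint's range is limited). The gripper opens to 94 mm and grips with 3 to 60 N. Pads are 16 mm wide; open, the fingers measure 119 mm over their backs; the gripper's body (75 mm by 177 mm) begins 78 mm behind the grasp point.
Start: joints at [-1.329, 0.3, 1.521, -0, 1.321, -0.067], TCP at [167.147, -523.976, 205.446] pointing down, gripper open.
Joint ranges: [-3.03, 3.03], [-0.79, 2.21], [0.23, 2.52], [-1.04, 4.18], [0, 3.07], [-2.55, 2.55]. Speed limits (rad/s): [2.22, 2.22, 2.57, 3.14, 3.14, 3.14].

INTERFACE

Orientations are given as [roll, pitch, yaw] about the fixed x, y, z axes, in that order (R = Rz(yaw) Ry(pitch) Rx(roll)).
In Python, from cell import manip, camera, get_calibration gives the robot as it stands. The module is installed in compiled form; this text tells all that it offers.
- The arm moves only by the tool jog_arm, never from a script. Its argument "plan" is one flat list of numbers, 6 for each row, row after row: the shift along the world's x, y, z in m, then the turn, a rotation vector about the world's x, y, z in degrees. A call has 1 to 20 rows; each row is the pose to reach, as a shift and turn from the pose commanded when the call began; what a row does not reach only later rows make up. A row lasts 1/10 s, in which the tool goes at most 50 mm and 8.59 degrees, less where a joint would pass 70% of its speed; a pose out of reach is approached as far as the arm can. A call with a gripper value outside its range is refused whole. "claw" is the finger opening in m, from 0 to 0.094, set as the call begins (left out, the last holds). The fingers move at their own pace and stop on an object; "force" is the grip in N (left out, the last holds). Time passes only in rows, so rows that repeat a pose let the fingers close. It gives the time, the measured TCP pose, the force, the opening and the grip force at its end, in the units of the state.
- manip.read_state(): the state, without advancing time (a new reading comes with each control period).
- camera(name): name is "side" or "top" or "wrist"; returns (picture, depth): 420x560x3 uint8, red, green, blue; 420x560 float32, mm along the optical axis (not along the pixel's ray), 0 where there is no reading.
- get_calibration(name): a dict with "fx", "fy", "cx", "cy" (pixels), "origin" and "attitude" of the camera in the world. Camera axes: x right, y down, z forward; pixel columns grow to the right and rows downward; lengths in mm; the calibration is good to about 2 mm. The wrist camera is an equidistant fisheye: a pixel r from the principal point sees the ray r / f radians off the axis. A picture is of the moment at which its call begins: read the wrist's pose just before it. get_calibration takes no time and is no camera call; for the wrist camera it gives the pose at the moment of the call.
- manip.sign_off(): hands the job in; it is judged then, once.
The state is a dict: "clock": time; "joints": joint angles; "qd": joint speeds; "effort": joint torques, N m; "eef_pos": TCP position; "eef_rot": TCP orientation; "wrist_force": force on the tool from outside, world axes, zero at the start; "moment": the same for the moment, N m; "finger_gap": finger opening in mm; "finger_force": force on a finger pad.
Only numpy, scipy, OpenCV 4.12 (cv2) and the standard library are available. Lean on these libraries where they do the work, as an engineer would, in place of code of your own. Each camera call takes 0.05 s, during which the arm holds its last target. There are 200 camera calls.

TASK

Take the square-headed key out of the key stand, push it blade-down all the way into the lock on top of the grey strongbox, wiggling it a little if the pins stick, and turn it a quarter turn clockwise (seen from above) so that the bolt is drawn. The lock springs back, so finish while still gripping the key and holding it turned; leave the round-headed key and the other things on the worktop where they are.

Things in the scene. Friction and masses are not known exactly. Their poses are not given: they have to be found in the camera images.
- key_bow (a point): Centre of the head of the right key: square, black, 28 mm wide (its x) x 9 mm thick (its y) x 40 mm high (its z), flat sides. The key, 77 mm long, 50 g, starts upright, blade down; z points from the tip to the head. Below the head is a steel collar 20 mm across, 4 mm thick, its underside 24 mm below this centre, then the blade (see key_tip). Either way round (half a turn about z) it fits.
- key_tip (a point): Tip of the right key's blade, 57 mm below the centre of its head, same axes. From the tip up: a flat steel blade 14 mm wide (x) x 5 mm thick (y) for 22 mm, its first 10 mm tapered to the point; a round neck 5 mm thick for 11 mm; the collar, 33 to 37 mm above the tip; the head, 37 to 77 mm above.
- other_key_bow (a point): Centre of the round head (36 mm across, 9 mm thick) of the other key, which also stands in the key stand and does not belong to this lock: leave it.
- key_stand: Wooden key stand, fixed, 140 mm long (its x) x 58 x 42 mm high, origin at the centre of its underside. The two keys stand upright in two slots 16 x 7 mm (long side along its x, 35 mm either side of the centre), collars resting on top; which key is in which slot varies. A key lifted by 35 mm is free.
- keyhole (a point): Centre of the keyhole's mouth, on the lock's axis, level with the top face of the lock case, 76 mm above the worktop; z up. The slot is 18 mm long along x and 7.5 mm wide along y, with a countersunk mouth 24 x 13.5 mm, 3 mm deep, in a fixed face plate 7 mm thick. The blade goes straight down until the collar rests on the face (tip 33 mm deep).
- strongbox: Grey steel strongbox, fixed, 130 mm (x) x 140 mm (y) x 60 mm high, origin at the centre of its underside. On its lid is a steel lock case 60 x 60 mm, top 76 mm up, with the keyhole at x = -20 mm, y = 0. Bolt and keeper lie on the lid towards +x, lower than the lock's face.
- lock_cylinder (a joint): Angle of the lock cylinder, rad: 0 at rest, grows as the key turns clockwise seen from above, stop at 1.6. A spring turns it back (0.03 N m at rest, 0.16 at a quarter turn). It lags the key by about 8 degrees of play. Two sticky pins resist the key from about 20 mm depth with 10 to 25 N: push firmly, wiggle up to 5 degrees. The key turns only within about 3 mm of fully in.
- bolt (a joint): How far the bolt is drawn out of its keeper, m: 0 at rest, 10 mm per radian of the cylinder, about 0.015 after a quarter turn.
- stapler: Stapler 120 x 32 x 44 mm, bystander among the work. Origin at the centre of its underside.
- ticket_pad: White ticket pad 60 x 85 x 19 mm, bystander near the robot. Origin at the centre of its underside.
- box_cutter: Yellow box cutter 131 x 18 x 14 mm, bystander. Origin at the centre of its underside.
- marker_1: Marker pen 126 x 18 x 20 mm, bystander at the left. Origin at the centre of its underside.
- tape_dispenser: Tape dispenser 135 x 46 x 74 mm, bystander at the back. Origin at the centre of its underside.
- tape_roll_a: Roll of brown tape 79 mm across, 37 mm high, bystander at the back. Origin at the centre of its underside.
Mind the look-alikes: they are no part of the job. What is shaped like the part that bears key_bow but red is not meant.

How it is judged:
By the outcome, as a careful person would: the job done as asked, in the order asked, and still so for the second after the job is handed in, while the arm keeps its last pose, push and grip.
It also fails if it takes over 45 s, if anything falls off the work surface, if the arm or the gripper's body presses on something with over 40 N, if the wrist force passes 120 N, or if a joint passes its speed limit or range.

## Working session

There is one attempt and no reset: what is moved stays moved. The work goes in short steps, Python scripts to look and compute and a tool call to move; the robot and the scene stay as the last step left them, time stands still between calls to the robot, and variables do not carry over. Pictures are saved under pics/ and viewed, at most 10 in all, crops included, and the job is handed in when it is done.

Besides the shell and the picture viewer there is one more tool, called after "Request:" as name(argument=value, ...), one argument or row to a line, values as JSON. jog_arm: Moves the arm, as the interface text tells. Its arguments: {"type":"object","properties":{"plan":{"type":"array"},"claw":{"type":"number"},"force":{"type":"number"}},"required":["plan"]}

```bash
mkdir -p pics
cat > h.py <<'E'
from cell import manip,camera,get_calibration
import numpy as np,cv2
def snap(n,f):
    c=get_calibration(n); p,d=camera(n); cv2.imwrite('pics/'+f+'.png',p[:,:,::-1]); np.savez('pics/'+f,p=p,d=d,**{k:np.array(v) for k,v in c.items()}); return p,d,c
E
python3 - <<'E'
from h import *
for n in('top','side'):
    p,d,c=snap(n,n+'0'); print(n,c)
print(manip.read_state())
E
```

```text
top {'fx': 462.3955713199483, 'fy': 462.3955713199483, 'cx': 280.4908877522477, 'cy': 213.95011451210505, 'origin': array([415.06188225, -23.53104401, 991.77395549]), 'attitude': array([-2.95925533, -0.00815187, -1.57643595])}
side {'fx': 461.7476875473788, 'fy': 461.7476875473788, 'cx': 285.6161059209939, 'cy': 204.74642770235175, 'origin': array([303.73076651, 431.00651977, 842.71923597]), 'attitude': array([-2.53320805,  0.00815937, -2.61872766])}
{'clock': 0.1, 'joints': array([-1.32859637e+00,  3.00439614e-01,  1.52152713e+00, -1.92405567e-05,
        1.32069022e+00, -6.65675469e-02]), 'qd': array([-0.00045176, -0.0003218 ,  0.0005952 ,  0.00263204, -0.00023229,
       -0.00203729]), 'effort': array([ 1.09152374e-03, -5.32644045e+01, -3.53284514e+01,  7.09357182e-02,
        2.34783848e-02, -8.21177673e-05]), 'eef_pos': array([ 167.08882791, -523.7556167 ,  204.92641934]), 'eef_rot': array([-3.14052946e+00, -5.22008467e-05,  3.08772251e-01]), 'wrist_force': array([-0.00201944, -0.30284676, -0.08443522]), 'moment': array([0.00768671, 0.01516855, 0.01167703]), 'finger_force': 0.0, 'finger_gap': 93.88600784538386}
```

View pics/top0.png

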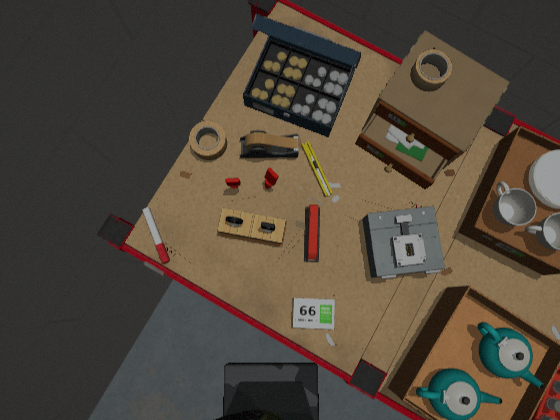

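View pics/side0.png

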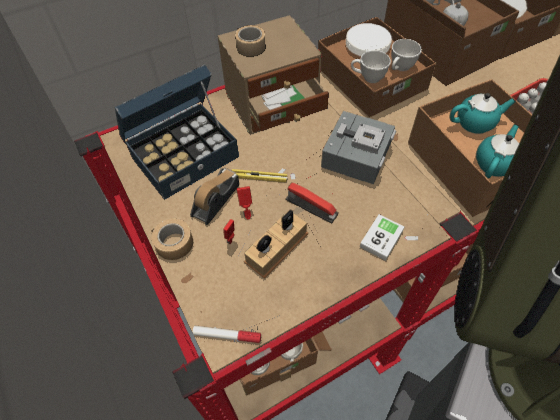

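The top view shows the stand at about (252,225), with key heads at (236,220) and (267,226), and the strongbox at (405,242) with its keyhole near (409,249). In the side view the keys are at (264,242) and (287,220), and the red decoys stand behind the stand.

```bash
cat >> h.py <<'E'
from scipy.spatial.transform import Rotation as Ro
def ray(c,u,v):
    u=np.atleast_1d(u).astype(float);v=np.atleast_1d(v).astype(float)
    a=(u-c['cx'])/c['fx'];b=(v-c['cy'])/c['fy']
    return np.stack([a,b,np.ones_like(a)],1)@Ro.from_euler('xyz',c['attitude']).as_matrix().T
def plane(c,u,v,z):
    r=ray(c,u,v); return c['origin']+r*((z-c['origin'][2])/r[:,2])[:,None]
def cloud(c,d):
    v,u=np.mgrid[:d.shape[0],:d.shape[1]]
    return (c['origin']+ray(c,u.ravel(),v.ravel())*d.ravel()[:,None]).reshape(*d.shape,3)
E
python3 - <<'E'
from h import *
for n in('top','side'):
    p,d=[np.load(f'pics/{n}0.npz')[k] for k in 'pd']; c=get_calibration(n)
    P=cloud(c,d); h=P[...,2]
    hsv=cv2.cvtColor(p,cv2.COLOR_RGB2HSV)
    boxs={'top':dict(stand=(205,195,300,255),box=(355,195,450,285)),'side':dict(stand=(235,200,320,280),box=(315,105,400,185))}[n]
    x0,y0,x1,y1=boxs['stand']; 
    m=np.zeros(h.shape,bool); m[y0:y1,x0:x1]=1
    s=m&(abs(h-42)<5)&(hsv[...,1]>60)
    print(n,'stand',s.sum(),cv2.minAreaRect(P[s][:,:2].astype(np.float32)),np.median(h[s]))
    k=(m&(hsv[...,2]<60)&(h>50)).astype(np.uint8)
    N,L,st,ce=cv2.connectedComponentsWithStats(k)
    for i in range(1,N):
        if st[i,4]>15:
            q=P[L==i]; print(' key',ce[i],st[i],q.mean(0),q.max(0),cv2.minAreaRect(q[:,:2].astype(np.float32)))
    x0,y0,x1,y1=boxs['box'];m[:]=0; m[y0:y1,x0:x1]=1
    for z,t in((60,5),(76,4)):
        s=m&(abs(h-z)<t); s=cv2.morphologyEx(s.astype(np.uint8),cv2.MORPH_OPEN,np.ones((3,3)))>0
        print(' box',z,s.sum(),cv2.minAreaRect(P[s][:,:2].astype(np.float32)),np.median(h[s]))
    a=p[boxs['stand'][1]:boxs['stand'][3],boxs['stand'][0]:boxs['stand'][2]];b=p[y0:y1,x0:x1]
    f=lambda a:cv2.resize(a,(380,320),interpolation=cv2.INTER_CUBIC)
    cv2.imwrite(f'pics/c_{n}.png',np.hstack([f(a),f(b)])[:,:,::-1])
a=np.hstack([cv2.resize(cv2.imread(f'pics/c_{n}.png'),(760,290)) for n in['top']]); b=cv2.resize(cv2.imread('pics/c_side.png'),(760,290)); cv2.imwrite('pics/c.png',np.vstack([a,b]))
E
```

```text
top stand 1299 ((568.6661376953125, 28.647716522216797), (136.08384704589844, 50.964359283447266), 79.04185485839844) 41.647832584147295
 key [234.02298851 219.89655172] [226 217  17   7  87] [570.74254178  60.62999613  83.54034904] [579.03039252  78.71028668 991.77395549] ((503.52032470703125, 17.2628173828125), (192.919677734375, 27.168254852294922), 32.77353286743164)
 key [267.55555556 225.82716049] [261 222  14   8  81] [559.42080943  -5.92912885  78.08889598] [566.17262443   7.93649352  89.17315823] ((560.6500854492188, -5.895021438598633), (26.962337493896484, 7.264828681945801), 76.91070556640625)
 box 60 3236 ((529.431884765625, -286.443115234375), (135.8519287109375, 141.28102111816406), 6.438921928405762) 59.35005484149167
 box 76 859 ((528.2033081054688, -286.06134033203125), (92.25084686279297, 60.2005500793457), 6.722330093383789) 75.37102040041816
side stand 1203 ((565.572509765625, 14.168083190917969), (170.250244140625, 158.27325439453125), 31.354888916015625) 41.7688608593395
 key [287.02222222 219.54814815] [282 211  11  19 135] [553.10191178   5.37160673  83.59269711] [563.68156583 431.00651977 842.71923597] ((437.845703125, 211.88973999023438), (20.145225524902344, 513.4102783203125), 29.22254753112793)
 key [263.608 243.144] [257 236  14  16 125] [569.78835964  66.96361875  69.90008663] [576.95565575  81.7559111   83.45287106] ((570.6043701171875, 65.5704574584961), (32.22035217285156, 7.325417995452881), 77.2728042602539)
 box 60 1853 ((526.9013671875, -285.3808898925781), (135.5553436279297, 145.1289825439453), 6.173712730407715) 59.40336434222024
 box 76 515 ((509.7062072753906, -288.0951232910156), (59.936134338378906, 65.4681625366211), 6.274921417236328) 75.48489249464956
```

View pics/c.png

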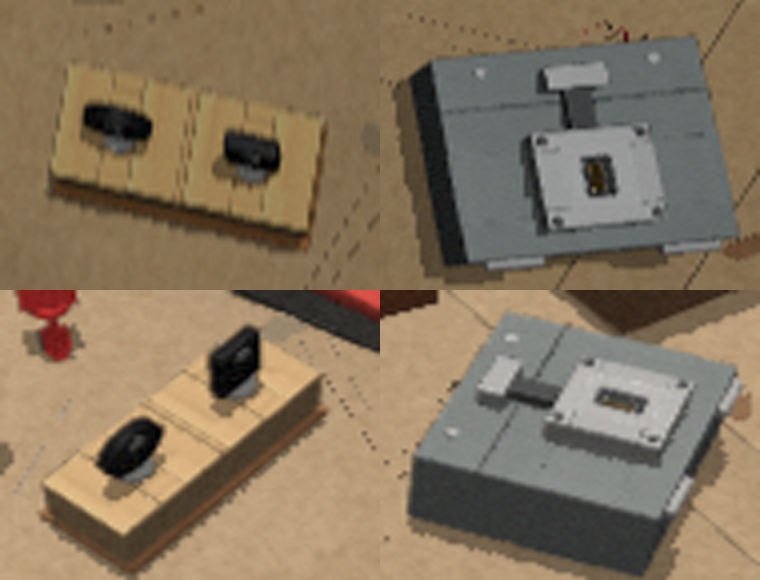

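Crops: the square head is the right one in the top view (267,226), and the keyhole lies at the plate centre, with the bolt pointing up in the image (world +x). Next I check heights along the path.

Run:
```python
from h import *
z=np.load('pics/top0.npz'); P=cloud(get_calibration('top'),z['d'])[z['d']>0]
def mx(a,b,r):
    a=np.array(a,float);b=np.array(b,float);q=P[:,:2]-a;d=b-a;L=d@d
    t=np.clip(q@d/max(L,1),0,1);e=np.linalg.norm(q-t[:,None]*d,axis=1)
    s=P[e<r]; s=s[s[:,2]<700]; return s[s[:,2].argmax()].round() if len(s) else None
print(mx((167,-524),(561,-6),120),mx((561,-6),(509,-288),120),mx((509,-288),(509,-288),110))
```

```text
[ 249. -343.  160.] [ 426. -374.  121.] [ 488. -315.   80.]
```

Request:
jog_arm(
  plan=[0,0,0.02,0,0,0,0.025,0.035,0.03,0,0,5,0.05,0.07,0.03,0,0,10,0.076,0.1,0.03,0,0,15,0.1,0.135,0.03,0,0,20],
  claw=0.05,
)

```text
clock: 0.6
eef_pos: [267.8, -387.7, 235.2]
eef_rot: [-3.141, -0.0, 0.661]
wrist_force: [0.9, 0.5, 0.3]
finger_gap: 57.3
finger_force: 0.0
```

Request:
jog_arm(
  plan=[0.045,0.02,0,0,0,4,0.09,0.04,0,0,0,8,0.135,0.06,0,0,0,12,0.18,0.08,0,0,0,16,0.2,0.1,0,0,0,20,0.2,0.1,0,0,0,20,0.2,0.1,0,0,0,20],
)

```text
clock: 1.3
eef_pos: [467.0, -288.8, 235.0]
eef_rot: [-3.141, 0.0, 1.007]
wrist_force: [0.6, -0.1, -0.2]
finger_gap: 49.9
finger_force: 0.0
```

Run:
```python
from h import *
p,d,c=snap('wrist','w1'); print(c); s=manip.read_state(); print(s['eef_pos'],s['eef_rot'])
```

```text
{'fx': 325.19226210127806, 'fy': 325.19226210127806, 'cx': 280.7821610500365, 'cy': 208.28323537422204, 'origin': array([ 509.11093705, -221.61808831,  414.56700566]), 'attitude': array([ 2.86384408e+00,  6.42918311e-04, -5.63233456e-01])}
[ 466.6032885  -289.28611506  235.22524672] [-3.14100904e+00  1.62080642e-04  1.00583435e+00]
```

View pics/w1.png

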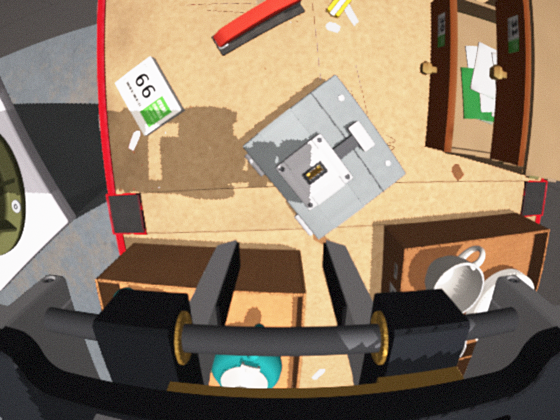

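The wrist view shows the lock plate at about (315,170) with its dark keyhole at (314,173). I'll cast that pixel onto z=76.

```bash
cat >> h.py <<'E'
def fray(c,u,v):
    u=np.atleast_1d(u).astype(float);v=np.atleast_1d(v).astype(float)
    a=(u-c['cx'])/c['fx'];b=(v-c['cy'])/c['fy'];r=np.hypot(a,b)+1e-9
    return np.stack([a/r*np.sin(r),b/r*np.sin(r),np.cos(r)],1)@Ro.from_euler('xyz',c['attitude']).as_matrix().T
def fplane(c,u,v,z):
    r=fray(c,u,v); return c['origin']+r*((z-c['origin'][2])/r[:,2])[:,None]
E
python3 - <<'E'
from h import *
z=np.load('pics/w1.npz');c={k:z[k] for k in z}
g=cv2.cvtColor(z['p'],cv2.COLOR_RGB2HSV)
def big(m):
    N,L,st,ce=cv2.connectedComponentsWithStats(m.astype(np.uint8)); i=1+st[1:,4].argmax(); return L==i
R=(slice(157,190),slice(298,330))
m=np.zeros(g.shape[:2],bool); m[R]=(g[R][...,2]<75)|(g[R][...,1]>90)
m=big(m); v,u=np.where(m); q=fplane(c,u,v,76); print('hole',m.sum(),u.mean(),v.mean(),q.mean(0),cv2.minAreaRect(q[:,:2].astype(np.float32)))
# depth-based plate
v,u=np.mgrid[120:230,250:400]; r=fray(c,u.ravel(),v.ravel()); ax=Ro.from_euler('xyz',c['attitude']).as_matrix()[:,2]
d=z['d'][120:230,250:400].ravel(); Q=c['origin']+r*(d/(r@ax))[:,None]
for zz in(60,76):
    s=(abs(Q[:,2]-zz)<4).reshape(v.shape).astype(np.uint8); s=big(cv2.morphologyEx(s,cv2.MORPH_OPEN,np.ones((9,9) if zz==76 else (5,5)))).ravel(); print(zz,np.median(Q[s][:,2]),cv2.minAreaRect(Q[s][:,:2].astype(np.float32)))
z=np.load('pics/top0.npz');c=get_calibration('top');g=cv2.cvtColor(z['p'],cv2.COLOR_RGB2HSV)
R=(slice(238,262),slice(400,420)); m=np.zeros(g.shape[:2],bool); m[R]=(g[R][...,2]<90)|(g[R][...,1]>90); m=big(m); v,u=np.where(m); q=plane(c,u,v,76);print('top hole',m.sum(),q.mean(0),cv2.minAreaRect(q[:,:2].astype(np.float32)))
E
```

```text
hole 149 311.9597315436242 173.21476510067114 [ 505.84967043 -288.12055253   76.        ] ((507.7869567871094, -287.54718017578125), (23.356271743774414, 12.208173751831055), 13.683878898620605)
60 60.206154970222485 ((525.7962646484375, -287.5105895996094), (136.39439392089844, 140.96507263183594), 6.048213958740234)
76 76.288059397876 ((508.3057861328125, -288.7980041503906), (60.04522705078125, 60.88027572631836), 6.127653121948242)
top hole 86 [ 511.3879584  -288.25690408   76.        ] ((511.1482238769531, -288.283447265625), (24.100431442260742, 14.208292007446289), 8.086709976196289)
```

Request:
jog_arm(
  plan=[0.015,0.045,0,0,0,4,0.03,0.09,0,0,0,8,0.045,0.137,0,0,0,12,0.06,0.183,0,0,0,16,0.076,0.23,0,0,0,19.7,0.094,0.275,-0.01,0,0,19.7,0.094,0.283,-0.06,0,0,19.7,0.094,0.283,-0.095,0,0,19.7,0.094,0.283,-0.095,0,0,19.7,0.094,0.283,-0.095,0,0,19.7],
)

```text
clock: 2.35
eef_pos: [561.3, -7.1, 141.7]
eef_rot: [3.141, -0.0, 1.349]
wrist_force: [0.2, -0.7, 0.6]
finger_gap: 50.0
finger_force: 0.0
```

Run:
```python
from h import *
p,d,c=snap('wrist','w2'); print(c); s=manip.read_state(); print(s['eef_pos'],s['eef_rot'],s['joints'])
p,d,c=snap('side','s2')
a=p[120:300,180:400]
cv2.imwrite('pics/w2s.png',np.hstack([cv2.imread('pics/w2.png')[60:400,120:440],cv2.resize(a,(416,340))[:,:,::-1]]))
```

```text
{'fx': 325.19226210127806, 'fy': 325.19226210127806, 'cx': 280.7821610500365, 'cy': 208.28323537422204, 'origin': array([578.08360414,  70.53437827, 321.25541988]), 'attitude': array([ 2.86391104e+00, -6.90708367e-04, -2.21464187e-01])}
[561.92504014  -7.07708695 142.7132151 ] [ 3.13896826e+00 -3.28982761e-04  1.34893058e+00] [-7.77431190e-02  3.82556040e-01  1.56180612e+00 -5.52162492e-05
  1.19458606e+00  1.44143274e-01]
```

View pics/w2s.png

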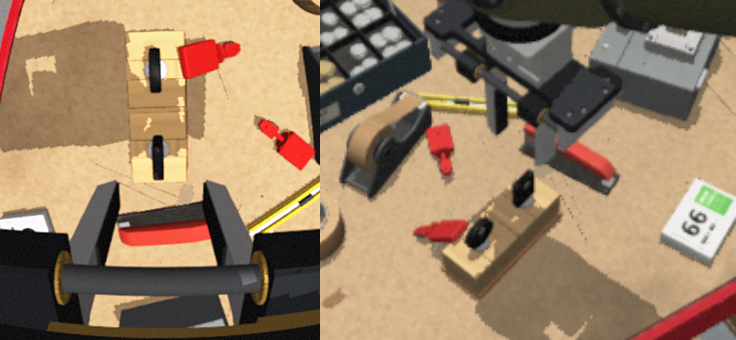

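The wrist view shows the square key at about (277,217) full-frame, between the fingers. The red decoy near the round key seems to have moved since the first picture, so I check that and measure the key.

Run:
```python
from h import *
p,d,c=snap('top','t2')
def reds(p,R):
    h=cv2.cvtColor(p,cv2.COLOR_RGB2HSV); m=np.zeros(h.shape[:2],np.uint8); m[R]=((h[R][...,1]>180)&(h[R][...,2]>90)&((h[R][...,0]<6)|(h[R][...,0]>174)))
    N,L,st,ce=cv2.connectedComponentsWithStats(m); return [(st[i].tolist(),ce[i].round(1).tolist()) for i in range(1,N) if st[i,4]>20]
for f,R in(('side0',(slice(160,290),slice(200,345))),('s2',(slice(160,290),slice(200,345))),('top0',(slice(160,270),slice(205,330))),('t2',(slice(160,270),slice(205,330)))):
    print(f,reds(np.load(f'pics/{f}.npz')['p'],R))
z=np.load('pics/w2.npz');c={k:z[k] for k in z}
g=cv2.cvtColor(z['p'],cv2.COLOR_RGB2HSV); R=(slice(185,245),slice(250,303))
m=np.zeros(g.shape[:2],np.uint8); m[R]=(g[R][...,2]<50)&(g[R][...,1]<120)
N,L,st,ce=cv2.connectedComponentsWithStats(m)
R3=Ro.from_euler('xyz',c['attitude']).as_matrix()[:,2]
for i in range(1,N):
    if st[i,4]>30:
        v,u=np.where(L==i); r=fray(c,u,v); Q=c['origin']+r*(z['d'][v,u]/(r@R3))[:,None]
        s=(Q[:,2]>80)&(Q[:,2]<92); print(st[i],Q[s].mean(0),cv2.minAreaRect(Q[s][:,:2].astype(np.float32)),Q[:,2].max())
```

```text
side0 [([237, 187, 15, 32, 270], [244.8, 199.4]), ([224, 220, 10, 12, 49], [228.3, 225.4]), ([228, 233, 6, 8, 21], [230.7, 236.5])]
s2 [([236, 187, 14, 26, 216], [243.7, 196.8]), ([231, 237, 27, 11, 191], [245.3, 242.0])]
top0 [([268, 168, 10, 11, 50], [272.7, 173.1]), ([226, 178, 13, 5, 51], [231.9, 180.2]), ([265, 179, 6, 7, 21], [267.3, 182.4]), ([308, 205, 10, 54, 468], [312.6, 231.7])]
t2 [([308, 205, 10, 54, 469], [312.6, 231.6])]
[272 196  11  43 351] [559.01426858  -4.32527085  86.04865023] ((558.27783203125, -5.2582855224609375), (25.728118896484375, 7.556624889373779), 77.32020568847656) 321.2554198821583
```

Request:
jog_arm(
  plan=[-0.002,0.0015,-0.03,0,0,0,-0.002,0.0015,-0.06,0,0,0,-0.002,0.0015,-0.08,0,0,0,-0.002,0.0015,-0.091,0,0,0,-0.002,0.0015,-0.091,0,0,0,-0.002,0.0015,-0.091,0,0,0],
)

```text
clock: 3.1
eef_pos: [559.9, -4.7, 50.9]
eef_rot: [3.14, -0.0, 1.351]
wrist_force: [-0.6, -0.2, -0.4]
finger_gap: 50.0
finger_force: 0.0
```

Request:
jog_arm(
  plan=[0,0,0,0,0,0,0,0,0,0,0,0,0,0,0,0,0,0,0,0,0,0,0,0,0,0,0,0,0,0,0,0,0,0,0,0,0,0,0,0,0,0,0,0,0,0,0,0],
  claw=0.0,
  force=50,
)

```text
clock: 3.9
eef_pos: [559.2, -4.5, 49.5]
eef_rot: [3.141, -0.0, 1.351]
wrist_force: [-0.1, 0.6, 0.4]
finger_gap: 8.4
finger_force: 50.0
```

Request:
jog_arm(
  plan=[0,0,0.04,0,0,0,0,0,0.08,0,0,0,-0.003,-0.018,0.115,0,0,8,-0.006,-0.036,0.12,0,0,16,-0.01,-0.055,0.12,0,0,24,-0.014,-0.078,0.12,0,0,32,-0.018,-0.1,0.12,0,0,40,-0.022,-0.123,0.12,0,0,48,-0.026,-0.145,0.12,0,0,56,-0.03,-0.168,0.12,0,0,64,-0.034,-0.19,0.12,0,0,72,-0.038,-0.213,0.12,0,0,80,-0.042,-0.236,0.12,0,0,88,-0.047,-0.26,0.12,0,0,96,-0.05,-0.28,0.12,0,0,104,-0.0505,-0.2836,0.11,0,0,108.8,-0.0505,-0.2836,0.095,0,0,108.8,-0.0505,-0.2836,0.095,0,0,108.8,-0.0505,-0.2836,0.095,0,0,108.8],
)

```text
clock: 5.8
eef_pos: [508.7, -288.0, 144.6]
eef_rot: [3.141, -0.0, -3.034]
wrist_force: [0.2, 0.3, -0.5]
finger_gap: 8.7
finger_force: 50.0
```

Run:
```python
from h import *
s=manip.read_state(); print(s['eef_pos'],s['eef_rot'],s['joints'],s['finger_gap'])
p,d,c=snap('wrist','w3'); print(c['origin'],c['attitude'])
p2,d2,c2=snap('side','s3')
f=lambda a:cv2.resize(a[:,:,::-1],(400,300),interpolation=cv2.INTER_CUBIC)
cv2.imwrite('pics/w3s.png',np.hstack([f(p[90:330,120:440]),f(p2[40:190,270:470])]))
```

```text
[ 508.66451045 -287.95933084  144.63546189] [ 3.14132557e+00 -2.94509834e-04 -3.03375935e+00] [-5.77792635e-01  4.30274471e-01  1.48953073e+00  2.15551351e-05
  1.22218452e+00 -2.25642959e+00] 8.738317150539
[ 428.48424819 -296.96168988  324.19120602] [ 2.86408314e+00 -1.33002489e-04  1.67913443e+00]
```

View pics/w3s.png

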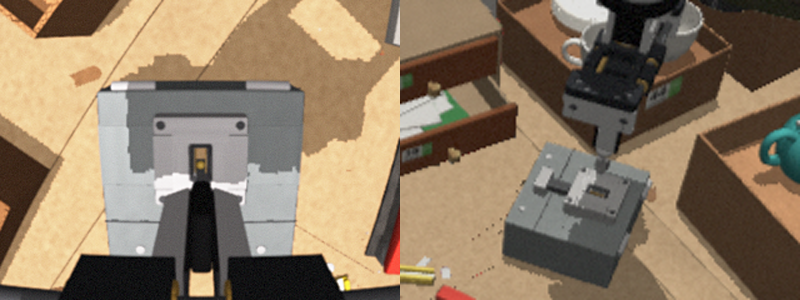

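The wrist crop shows the keyhole at (201,162), in line with the fingers and key at about (201,200). The side crop shows the key hanging above the lock at about (603,162). I'll measure the keyhole and key from these.

Run:
```python
from h import *
z=np.load('pics/w3.npz');c={k:z[k] for k in z}; p=z['p']; g=cv2.cvtColor(p,cv2.COLOR_RGB2HSV)
# crop scale .8 ; hole ~ (281,220)
R=(slice(200,232),slice(268,294)); m=np.zeros(g.shape[:2],np.uint8); m[R]=(g[R][...,2]<75)|(g[R][...,1]>90)
for r in range(200,250,3): print(r,''.join('#' if (g[r,x,2]<75 or g[r,x,1]>90) else '.' for x in range(250,314)))
def proj(P):
    r=Ro.from_euler('xyz',c['attitude']).as_matrix().T@(np.array(P)-c['origin']); t=np.arctan2(np.hypot(r[0],r[1]),r[2]); k=t/np.hypot(r[0],r[1])*c['fx']; return (c['cx']+k*r[0],c['cy']+k*r[1])
print('tip',proj([508.7,-288,104]),'tcp',proj([508.7,-288,144.6]),'hole',proj([509,-288.3,76]))
z2=np.load('pics/s3.npz'); c2=get_calibration('side'); P=cloud(c2,z2['d'])
h=P[...,2]; near=(abs(P[...,0]-509)<25)&(abs(P[...,1]+288)<25)
for a,b in((100,128),(128,133),(133,143)):
    s=near&(h>a)&(h<b); print(a,s.sum(),P[s].mean(0) if s.any() else '',np.ptp(P[s],axis=0) if s.any() else '')
```

```text
200 ................................................................
203 ................................................................
206 ......................#################.........................
209 ......................###.#########.###.........................
212 ......................###.#########.###.........................
215 ......................###.#########.###.........................
218 ......................###.#.#######.###.........................
221 ......................###.#########.###.........................
224 ......................###.#############.........................
227 ......................###...#######.###.........................
230 .......................#....###########.........................
233 ..........................#############.........................
236 .........................#############..........................
239 ........................##############..........................
242 ......................###################.......................
245 .....................#####################......................
248 .....................#####################......................
tip (np.float64(281.06866554124565), np.float64(232.29733640143445)) tcp (np.float64(281.1332465584694), np.float64(255.395069928823)) hole (np.float64(280.6227175884985), np.float64(220.60192428387936))
100 53 [ 510.06967262 -285.29996639  118.11814723] [14.44950081  8.49724386 24.41460254]
128 2 [ 507.42497524 -283.97254674  129.501534  ] [5.41195467 0.65284449 2.77080026]
133 24 [ 509.07615103 -280.16312099  140.81836654] [18.8997813   9.18615082  5.53447854]
```

Request:
jog_arm(
  plan=[0,-0.0005,-0.01,0,0,0,0,-0.0005,-0.02,0,0,0,0,-0.0005,-0.025,0,0,0,0,-0.0005,-0.029,0,0,0,0,-0.0005,-0.032,0,0,0,0,-0.0005,-0.035,0,0,0,0,-0.0005,-0.035,0,0,0],
)

```text
clock: 6.6
eef_pos: [508.6, -288.5, 109.1]
eef_rot: [3.141, -0.0, -3.034]
wrist_force: [-0.2, -0.4, 0.2]
finger_gap: 9.0
finger_force: 50.0
```

Request:
jog_arm(
  plan=[0,0,-0.003,0,0,0,0,0,-0.006,0,0,0,0,0,-0.009,0,0,0,0,0,-0.01,0,0,0,0,0,-0.01,0,0,0],
)

```text
clock: 7.1
eef_pos: [508.6, -288.5, 99.3]
eef_rot: [3.141, -0.0, -3.034]
wrist_force: [1.3, -0.9, -0.6]
finger_gap: 8.8
finger_force: 50.0
```

Request:
jog_arm(
  plan=[0,0,-0.003,0,0,0,0,0,-0.005,0,0,3,0,0,-0.007,0,0,-3,0,0,-0.009,0,0,3,0,0,-0.011,0,0,-3,0,0,-0.012,0,0,0,0,0,-0.012,0,0,0],
  force=60,
)

```text
clock: 7.8
eef_pos: [508.7, -289.4, 91.1]
eef_rot: [-3.139, 0.001, -3.032]
wrist_force: [-16.1, 5.2, 37.0]
finger_gap: 8.6
finger_force: 60.0
```

Request:
jog_arm(
  plan=[-0.001,0,0,0,0,3,-0.001,0,0,0,0,-4,-0.001,0,0,0,0,4,-0.001,0,0,0,0,-4,-0.001,0,0,0,0,4,-0.001,0,0,0,0,0,-0.001,0,0,0,0,0],
)

```text
clock: 8.5
eef_pos: [507.7, -288.7, 87.8]
eef_rot: [-3.141, 0.0, -3.035]
wrist_force: [-1.1, -0.4, 3.8]
finger_gap: 8.9
finger_force: 60.0
```

Pins are giving way and the side load is gone. I continue down.

Request:
jog_arm(
  plan=[0,0,-0.001,0,0,3,0,0,-0.002,0,0,-3,0,0,-0.003,0,0,3,0,0,-0.004,0,0,-3,0,0,-0.005,0,0,3,0,0,-0.005,0,0,-3,0,0,-0.005,0,0,0,0,0,-0.005,0,0,0],
)

```text
clock: 9.3
eef_pos: [507.9, -289.1, 83.5]
eef_rot: [-3.14, 0.001, -3.031]
wrist_force: [-2.6, -0.9, 9.7]
finger_gap: 8.8
finger_force: 60.0
```

Request:
jog_arm(
  plan=[0,0,-0.001,0,0,3,0,0,-0.002,0,0,-3,0,0,-0.002,0,0,3,0,0,-0.002,0,0,0,0,0,-0.002,0,0,0],
)

```text
clock: 9.8
eef_pos: [508.4, -289.3, 83.3]
eef_rot: [-3.139, 0.003, -3.034]
wrist_force: [-7.3, 3.4, 25.0]
finger_gap: 8.9
finger_force: 60.0
```

Run:
```python
from h import *
p,d,c=snap('wrist','w4'); p2,d2,c2=snap('side','s4')
print(manip.read_state()['eef_pos'])
f=lambda a:cv2.resize(a[:,:,::-1],(400,300),interpolation=cv2.INTER_CUBIC)
cv2.imwrite('pics/w4s.png',np.hstack([f(p[150:300,180:380]),f(p2[75:165,300:420])]))
```

```text
[ 508.46543677 -289.31171218   83.30738836]
```

View pics/w4s.png

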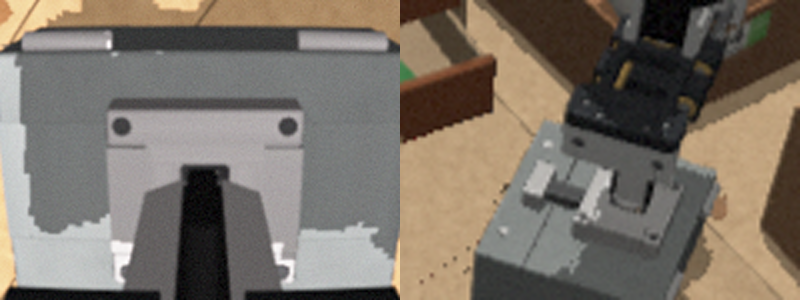

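The wrist crop shows the key head and fingers down over the keyhole at about (205,175). In the side crop the fingers sit just above the plate, and the hard stop at TCP z 83.4 matches a fully seated key. I start the turn.

Request:
jog_arm(
  plan=[0,0,0.0005,0,0,-6,0,0,0.001,0,0,-12,0,0,0.001,0,0,-18,0,0,0.001,0,0,-24,0.0003,0.0003,0.001,0,0,-30,0.0003,0.0003,0.001,0,0,-30,0.0003,0.0003,0.001,0,0,-30],
)

```text
clock: 10.6
eef_pos: [508.6, -288.1, 83.4]
eef_rot: [3.141, 0.002, 2.727]
wrist_force: [-4.8, 5.8, 18.7]
finger_gap: 8.8
finger_force: 60.0
```

Request:
jog_arm(
  plan=[0,0,0,0,0,-6,0,0,0,0,0,-12,0,0,0,0,0,-18,0,0,0,0,0,-24,0,0.0005,0,0,0,-30,0,0.0005,0,0,0,-36,0,0.0005,0,0,0,-42,0,0.0005,0,0,0,-42],
)

```text
clock: 11.4
eef_pos: [509.0, -287.7, 83.4]
eef_rot: [3.139, 0.002, 1.991]
wrist_force: [-1.2, 5.6, 17.1]
finger_gap: 8.6
finger_force: 60.0
```

Run:
```python
from h import *
s=manip.read_state(); print(s['moment'],s['eef_rot'])
```

```text
[1.2384664  0.12415821 0.10307999] [3.13926659e+00 1.94893781e-03 1.99068865e+00]
```

Turned 72° so far with the forces low. Now the rest, to about 98°.

Request:
jog_arm(
  plan=[0,0.0003,0,0,0,-6,0,0.0003,0,0,0,-12,0,0.0003,0,0,0,-18,0,0.0003,0,0,0,-23,0,0.0003,0,0,0,-26,0,0.0003,0,0,0,-26,0,0.0003,0,0,0,-26],
)

```text
clock: 12.1
eef_pos: [509.4, -287.6, 83.4]
eef_rot: [3.138, 0.001, 1.541]
wrist_force: [2.1, 4.8, 15.0]
finger_gap: 8.7
finger_force: 60.0
```

Run:
```python
from h import *
s=manip.read_state(); print(s['moment'],s['eef_rot'])
p,d,c=snap('wrist','w5'); p2,d2,c2=snap('side','s5'); p3,d3,c3=snap('top','t5')
f=lambda a:cv2.resize(a[:,:,::-1],(400,300),interpolation=cv2.INTER_CUBIC)
cv2.imwrite('pics/w5s.png',np.hstack([f(p[120:330,140:420]),f(p2[75:165,300:420])]))
```

```text
[ 0.79675349 -0.46695418  0.15678367] [3.13774927e+00 1.26653014e-03 1.54063475e+00]
```

View pics/w5s.png

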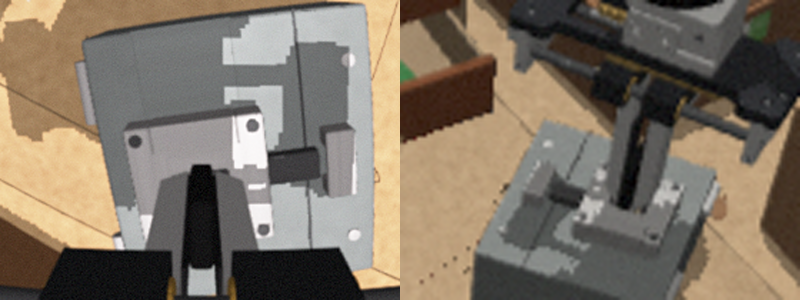

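The side and wrist crops show the fingers turned by a quarter turn. The yaw has changed by 98° and the moment, 0.157 N m, is what the spring should give at a quarter turn. I check the bolt before and after.

Run:
```python
from h import *
f=lambda a:cv2.resize(a[:,:,::-1],(390,290),interpolation=cv2.INTER_CUBIC)
L=lambda n:np.load(f'pics/{n}.npz')['p']
cv2.imwrite('pics/b.png',np.vstack([np.hstack([f(L('side0')[110:155,325:385]),f(L('s5')[110:155,325:385])]),np.hstack([f(L('w1')[110:200,290:410]),f(L('w5')[190:280,310:430])])]))
```

```text
(no output)
```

View pics/b.png

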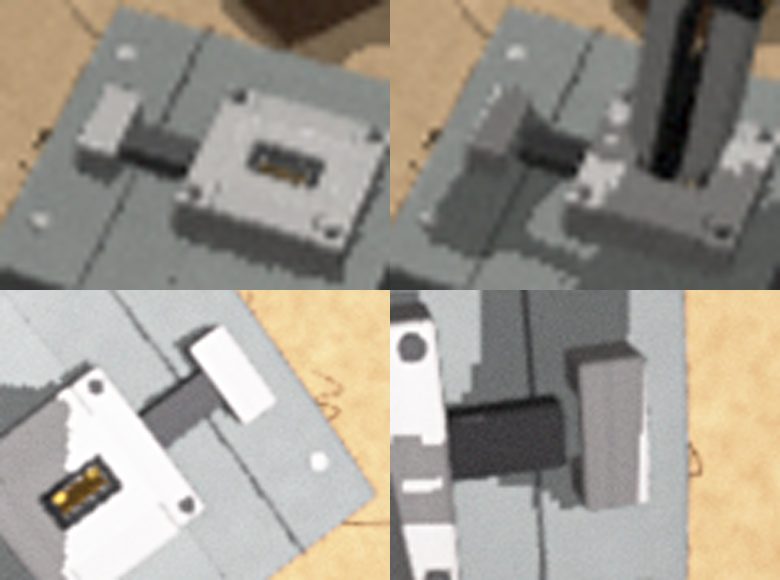

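The bolt's end is now clear of the keeper, with a visible gap at about (570,435) in the last picture. Before the turn it ran into the keeper. I hand in now.

```bash
python3 -c "
from cell import manip
print(manip.sign_off())"
```

```text
the job is handed in; nothing more can be done
None
```

The square-headed key is fully in the lock, turned about 98° clockwise (a quarter turn plus the play) and still gripped, with the bolt seen clear of its keeper; I handed the job in, but sign-off returned no verdict, and two red decoys moved near the stand early on although the arm was not near them.

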